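# Load the thread carrier and drop its gate latch

## Robot

A 7-joint arm with a two-finger parallel gripper is mounted at the origin on a cart in front of the work surface, level with it; the furniture and walls round the work are solid. World frame = base frame: x ahead of the robot, y to its left, z up, the work surface at z = 0. Lengths are in m, angles in degrees, forces in N, time in s.
With the tool pointing down it reaches from about 0.35 to 0.775 m from the base axis. Payload 3.1 kg.
Tool frame: the origin (TCP) lies on the centre line of the jaws, within the pads' length; the fingertips stand 17 mm ahead of it and the grasp point (between the pads) lies 2 mm behind it (robot.tip_reach is the distance from the TCP to the fingertips, in m); z points along the fingers, y is the direction in which the jaws open and shut (so a half turn about z gives the same grasp; the last joint's range is limited). The gripper opens to 85 mm and grips with 20 to 120 N. Pads are 22 mm wide; open, the fingers measure 114 mm over their backs; the gripper's body (76 mm by 85 mm) begins 54 mm behind the grasp point. The pads swing forward as they close: fully open they stand 13 mm farther back than shut.
Start: joints at [-72.519, 17.813, 0.802, 86.603, -0.252, 75.585, -1.558], TCP at [0.187, 0.517, 0.248] pointing down, gripper open.
Joint ranges: [-154.91, 154.91], [-16.99, 109.72], [-72.82, 74.43], [7.12, 147.25], [-82.49, 262.49], [11.32, 116.49], [-174.64, 174.64]. Speed limits (degrees/s): [159.86, 159.86, 180, 180, 180, 180, 180].

## Interface

Orientations are given as [roll, pitch, yaw] about the fixed x, y, z axes, in that order (R = Rz(yaw) Ry(pitch) Rx(roll)).
In Python, from station import robot, fingers, vision, workorder, recognise gives the robot as it stands. Calls block until the motion is done:
- robot.move_to(position, orientation): joint-space move of the TCP to a pose.
- robot.line_to(position, orientation=None, velocity=0.15, f_stop=None): straight line of the TCP; orientation=None keeps the orientation; velocity is the mean speed in m/s. With f_stop (N) it stops when the force on the tool has changed by that much, and returns True; else False.
- robot.move_j(angles): joint-space move.
- fingers.gripper_to(opening, force=None): opening from 0.0 (shut) to 1.0 (fully open); force is the grip in N (None keeps the last); returns when the fingers have stopped.
- robot.pause(seconds).
- robot.inverse_kinematics(position, orientation): joint angles nearest the present ones, or None.
- vision.grab_frame(name): name is "scene" or "top" or "wrist"; returns the picture (384x512x3 uint8, red, green, blue); there is no depth.
- vision.calibration(name): a dict with "mtx" (3x3 intrinsics, pixels), "k1" (the pictures are not rectified: a ray, as slopes to the right and down, at radius r is drawn at 1 + k1 r^2 times it, then the intrinsics apply), "extrinsics" (4x4, takes a point from world to camera coordinates); the wrist camera has in their place "T_tool_cam" (4x4, takes a point from camera to tool coordinates, whose origin is the TCP and whose axes are the flange's). Camera axes: x right, y up, looking along -z (the intrinsics and any distortion apply to the point x, -y, -z); pixel columns grow to the right and rows downward; lengths in m; the calibration is good to about 2 mm. A picture is of the moment at which its call begins: read the wrist's pose just before it. calibration takes no time and is no camera call.
A pose or a line that the arm cannot do raises robot.PlanningError and nothing moves.
- workorder.close_job(): hands the job in, once; it reports no verdict.
Trained networks look in the newest picture that a camera, given by its name, has taken for a name from the list of things; names that differ only in an ending like _2 or _b are one class to them, and where a whole thing is asked for, a point or a joint stands for the part that bears it (a point fixed in the world has none). Each returns a list of dicts, best first, with "p" (0 to 1); they miss things now and then, are a little off and sometimes report something else, mostly with a low value. They report only what shows in the picture. A call takes as long as a camera call. They do not tell look-alikes from the thing itself.
- recognise(label, camera): "rect" ([centre column, centre row, width, height] in pixels, round what is visible of it).
Readings, each from a call of its own:
- robot.current_time_s(): time.
- robot.current_joint_positions(): joint angles.
- robot.current_dq(): joint speeds.
- robot.current_joint_torque(): joint torques, N m.
- robot.current_tool_pos(): TCP position.
- robot.current_eef_rot(): TCP orientation.
- robot.current_contact_force(): force on the tool from outside, world axes, zero at the start.
- robot.current_torque(): the same for the moment, N m.
- robot.current_finger_gap(): opening from 0.0 (shut) to 1.0 (fully open).
Only numpy, scipy, OpenCV 4.12 (cv2) and the standard library are available. Lean on these libraries where they do the work, as an engineer would, in place of code of your own. Each camera call takes 0.05 s, during which the arm holds its last target.

## Task

Stand the red thread spool upright on the floor of the open wooden carrier, beside the spool that is already in it, and let go of it. Then shut the carrier's blue gate: lift the gravity latch bar by its red tab so that it passes over the keeper, and let it drop fully into the notch so the gate is held shut, leaving the other spools standing where they are.

Things in the scene. Friction and masses are not known exactly. Their poses are not given: they have to be found in the camera images.
- carrier: Open-topped plywood carrier fixed to the bench, 240 (x) x 160 (y) x 60 mm. Origin: centre of its underside; z up. 8 mm walls on the -x, +x and +y sides; the gate closes the -y side. Floor top at z = 6 mm. Clear inside: x -112 to 112, y -80 to 72 mm. A grey-flanged spool stands somewhere in it; there is room for a second between it and the farther end wall.
- gate_hinge (a point): Foot of the gate's vertical hinge line, fixed on the carrier at carrier coordinates (115, -85, 0) mm; axes as the carrier's. Gate coordinates, used below, have their origin here and the carrier's axes turned by the gate angle about z. The gate is a blue frame running 228 mm from here along its -x, 10 mm thick, top at z = 60 mm.
- gate (a joint): Gate angle, rad: 0 = fully shut (stop), growing as its free end swings out to the carrier's -y side (counter-clockwise from above), at most 1.6; starts at 0.5 to 1.0. Stays where it is left (hinge friction 0.03 N m). With the bar down it cannot shut: the bar meets the outside of the keeper's lip at about 0.09 rad.
- latch_bar (a joint): Latch bar angle, rad: 0 = down and level, grows as its tip is lifted, at most 0.7; it falls back by its own weight (120 g). It must be lifted by more than 0.10 for the tip to pass over the keeper's lip; 0.2 to 0.3 is comfortable. Steel bar on the gate's outer face, 8 mm thick, 14 mm high, from bar_pivot along the gate's -x to 205 mm from it, past the gate's free edge.
- bar_pivot (a point): Pivot of the latch bar (its axis is the gate's normal, y), on the gate at gate coordinates (-50, -14, 50) mm; axes as the gate's.
- lift_tab (a point): Grip point on the bar's flat upright red tab: 24 mm along the gate, 10 mm thick across it (pinch it across the gate), z = 57 to 117 mm with the bar down; this point then at z = 105 mm. It lies (-110, 0, 55) mm from bar_pivot in the bar's axes, so at 0.25 rad it has gone 26 mm up and 17 mm towards the hinge. Axes: x along the bar to the pivot, y the gate's normal, inwards.
- keeper_notch (a point): Middle of the notch floor of the steel keeper at the carrier's -x end, at carrier coordinates (-128, -99, 43) mm; axes as the carrier's. Notch 18 mm wide across the carrier's y, open at the top; outer (-y) lip 18 mm high, 8 mm thick; inner stop 52 mm high. With the gate shut the lowered bar lies in it with 5 mm play either side.
- spool_red: Loose spool of red thread with white flanges, 52 mm diameter, 74 mm high, about 80 g, standing on the right-hand bench, whose top is 2.5 mm higher than under the carrier. Origin: centre of its underside, z up its axis. Behaves as a plain cylinder of 50 mm diameter.
- spool_grey: Loose spool of black thread with grey flanges, 52 mm diameter, 62 mm high, already standing in the carrier. Origin: centre of its underside.
- spool_cream: Loose spool of cream thread, 52 mm diameter, 86 mm high, on the bench; not needed. Origin: centre of its underside.
- spool_black: Loose spool of black thread with white flanges, 52 mm diameter, 62 mm high, on the bench; not needed. Origin: centre of its underside.
Not all that is in view belongs to the job. What is shaped like the spool_red but orange or turquoise is not meant. What is shaped like the spool_grey but purple is not meant.

How it is judged:
By the outcome, as a careful person would: the job done as asked, in the order asked, and still so for the second after the job is handed in, with the robot touching nothing.
It also fails if it takes over 54 s, if anything falls off the work surface, if the arm or the gripper's body presses on something with over 40 N, if the wrist force passes 120 N, or if a joint passes its speed limit or range.

## Working session

There is one attempt and no reset: what is moved stays moved. The work goes in short steps, each a Python script; the robot and the scene stay as the last script left them, time stands still between calls to the robot, and variables do not carry over. Pictures are saved under pics/ and viewed, and the job is handed in when it is done.

```bash
mkdir -p pics; ls; cat > h.py <<'E'
import numpy as np, cv2
from station import robot, fingers, vision, workorder, recognise
def save(n,img,s=1.5):
    cv2.imwrite(f'pics/{n}.png',cv2.resize(img[:,:,::-1],None,fx=s,fy=s,interpolation=cv2.INTER_CUBIC))
E
python3 - <<'E'
from h import *
np.set_printoptions(precision=4,suppress=True)
for c in ['scene','top','wrist']:
    im=vision.grab_frame(c); np.save(f'pics/{c}0.npy',im); save(c+'0',im)
    print(c,vision.calibration(c))
print(robot.current_time_s(),robot.current_eef_rot(),robot.current_tool_pos(),robot.tip_reach)
for l in ['carrier','gate','latch_bar','lift_tab','spool_red','spool_grey','spool_cream','spool_black','keeper_notch']:
  for c in ['scene','top']:
    try: print(l,c,[(np.round(d['rect']).tolist(),round(d['p'],2)) for d in recognise(l,c)])
    except Exception as e: print(l,c,e)
print(robot.current_time_s())
E
```

```text
pics
scene {'mtx': array([[405.7111,   0.    , 266.2566],
       [  0.    , 405.7111, 190.0865],
       [  0.    ,   0.    ,   1.    ]]), 'k1': -0.10021811640332637, 'extrinsics': array([[ 0.5343, -0.8453,  0.0006, -0.3024],
       [ 0.6286,  0.3979,  0.6682, -0.4105],
       [-0.5651, -0.3567,  0.744 , -0.9994],
       [ 0.    ,  0.    ,  0.    ,  1.    ]])}
top {'mtx': array([[400.3808,   0.    , 253.6336],
       [  0.    , 400.3808, 196.3141],
       [  0.    ,   0.    ,   1.    ]]), 'k1': -0.11539863363076885, 'extrinsics': array([[-0.0097, -0.9999,  0.004 , -0.0121],
       [ 0.9758, -0.0086,  0.2185, -0.5515],
       [-0.2185,  0.0061,  0.9758, -1.1103],
       [ 0.    ,  0.    ,  0.    ,  1.    ]])}
wrist {'mtx': array([[264.896 ,   0.    , 261.2302],
       [  0.    , 264.896 , 194.1294],
       [  0.    ,   0.    ,   1.    ]]), 'k1': -0.001985858396168485, 'T_tool_cam': array([[-0.0003,  0.945 ,  0.3269,  0.0835],
       [ 1.    ,  0.0003,  0.0002, -0.0007],
       [ 0.0001,  0.3269, -0.945 , -0.1254],
       [ 0.    ,  0.    ,  0.    ,  1.    ]])}
0.15 [-179.8961    0.0052
[... 716 characters left out ...]
0], 0.73), ([206.0, 196.0, 123.0, 90.0], 0.71)]
spool_grey scene [([202.0, 181.0, 15.0, 24.0], 0.84), ([171.0, 167.0, 17.0, 23.0], 0.84), ([165.0, 215.0, 14.0, 24.0], 0.7)]
spool_grey top [([206.0, 196.0, 123.0, 90.0], 0.7), ([166.0, 268.0, 24.0, 21.0], 0.66), ([171.0, 210.0, 17.0, 17.0], 0.57), ([127.0, 211.0, 22.0, 17.0], 0.54)]
spool_cream scene [([357.0, 270.0, 25.0, 28.0], 0.58)]
spool_cream top [([368.0, 222.0, 22.0, 18.0], 0.9)]
spool_black scene [([270.0, 189.0, 29.0, 48.0], 0.16)]
spool_black top [([325.0, 234.0, 14.0, 17.0], 0.85)]
keeper_notch scene [([229.0, 180.0, 107.0, 78.0], 0.93), ([355.0, 228.0, 17.0, 22.0], 0.62)]
keeper_notch top [([208.0, 195.0, 125.0, 90.0], 0.89)]
1.05
```

View pics/scene0.png

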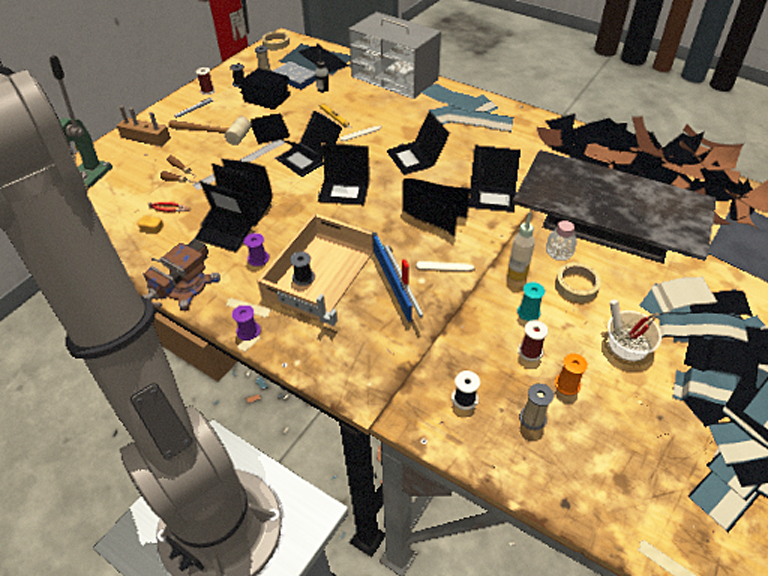

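View pics/top0.png

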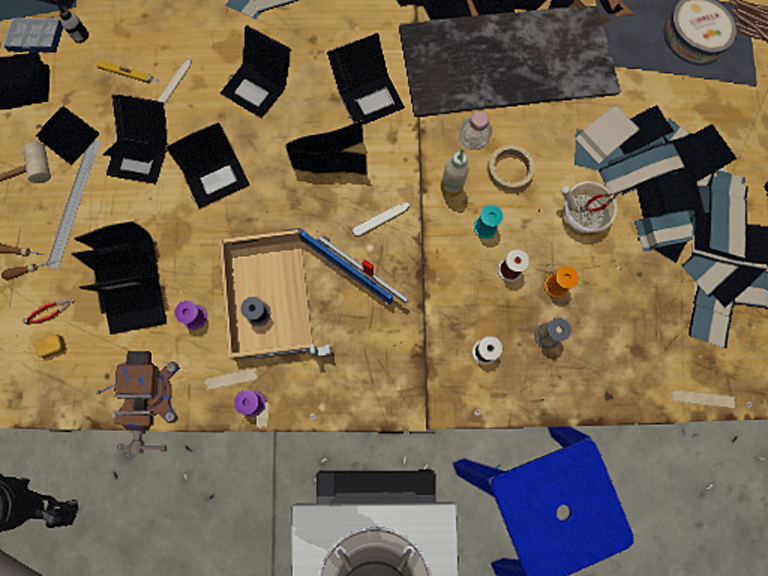

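```bash
python3 - <<'E'
import numpy as np,cv2
t=np.load('pics/top0.npy')[120:300,100:400]; cv2.imwrite('pics/topc.png',cv2.resize(t[:,:,::-1],(798,479),interpolation=cv2.INTER_CUBIC))
t=np.load('pics/scene0.npy')[120:300,140:410]; cv2.imwrite('pics/scenec.png',cv2.resize(t[:,:,::-1],(799,533),interpolation=cv2.INTER_CUBIC))
E
```

```text
(no output)
```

View pics/topc.png

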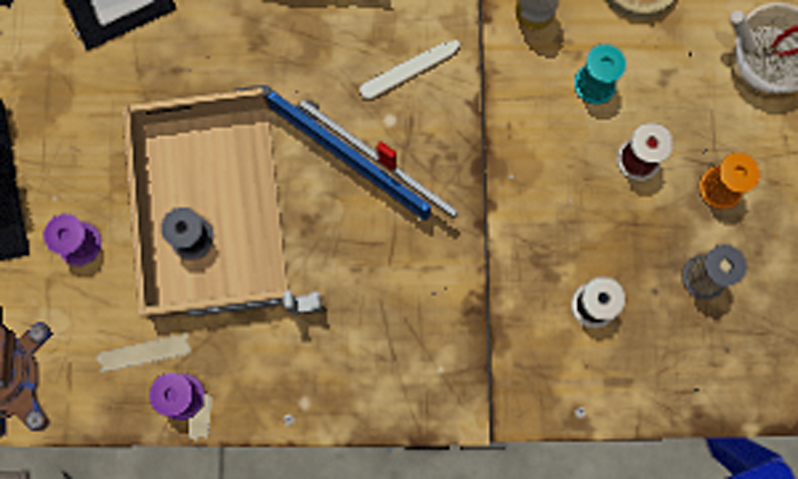

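View pics/scenec.png

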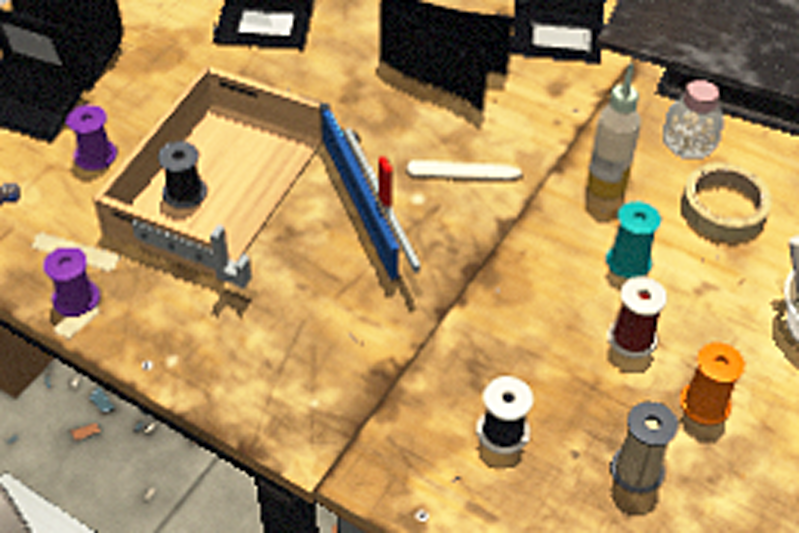

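The top crop shows the red spool with white flanges at about full px (342,176), between the turquoise and orange ones. The grey spool is inside the carrier towards its -x end, and the gate is open with its red tab at about px (245,179). I'll enlarge this to measure.

```bash
cat > crop.py <<'E'
import sys,numpy as np,cv2
def crop(npy,x0,y0,w,h,s,out):
    t=np.load(npy)[y0:y0+h,x0:x0+w][:,:,::-1]
    t=cv2.resize(t,None,fx=s,fy=s,interpolation=cv2.INTER_CUBIC).copy()
    for x in range((x0//10+1)*10,x0+w,10):
        cv2.putText(t,str(x),(int((x-x0+.5)*s)-10,8),0,.35,(0,0,0),1); cv2.line(t,(int((x-x0+.5)*s),10),(int((x-x0+.5)*s),t.shape[0]),(0,255,255) ,1) if x%20==0 else 0
    for y in range((y0//10+1)*10,y0+h,10):
        cv2.putText(t,str(y),(0,int((y-y0+.5)*s)+4),0,.35,(0,0,0),1); cv2.line(t,(20,int((y-y0+.5)*s)),(t.shape[1],int((y-y0+.5)*s)),(0,255,255),1) if y%20==0 else 0
    cv2.imwrite(out,t)
a=sys.argv; crop(a[1],*map(int,a[2:7]),a[7])
E
python3 crop.py pics/top0.npy 140 145 135 100 6 pics/a.png;python3 crop.py pics/scene0.npy 165 135 130 95 6 pics/b.png
python3 crop.py pics/top0.npy 305 130 80 60 9 pics/c.png;python3 crop.py pics/scene0.npy 330 180 75 66 9 pics/d.png
```

```text
(no output)
```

View pics/a.png

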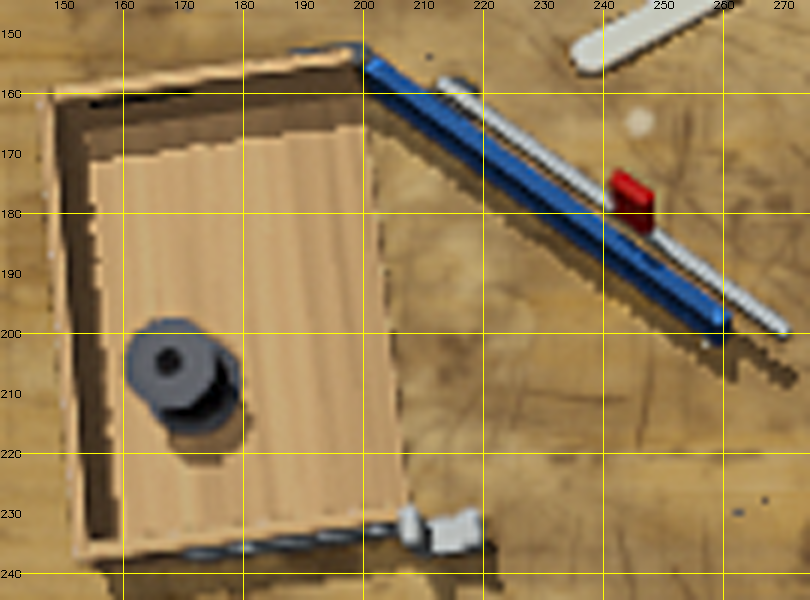

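View pics/b.png

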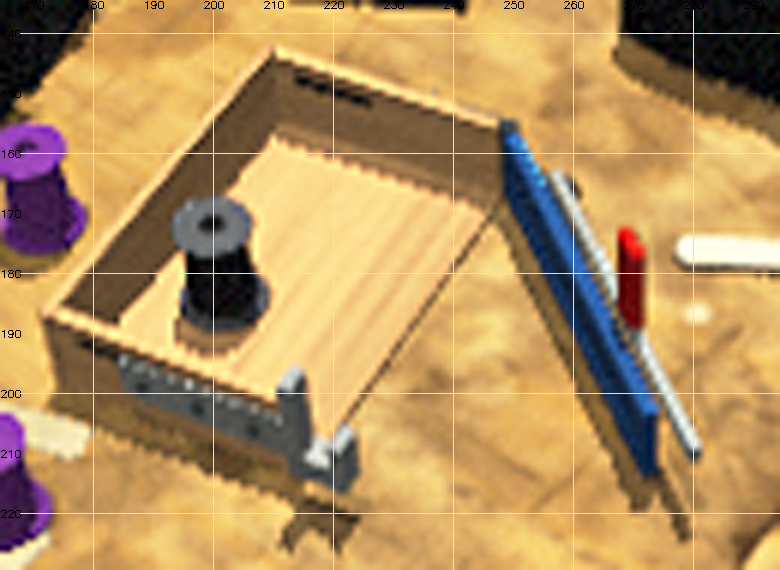

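View pics/c.png

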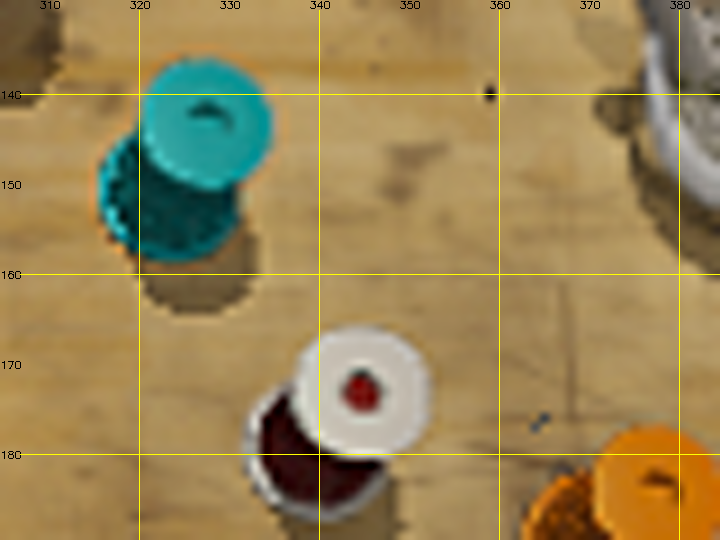

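View pics/d.png

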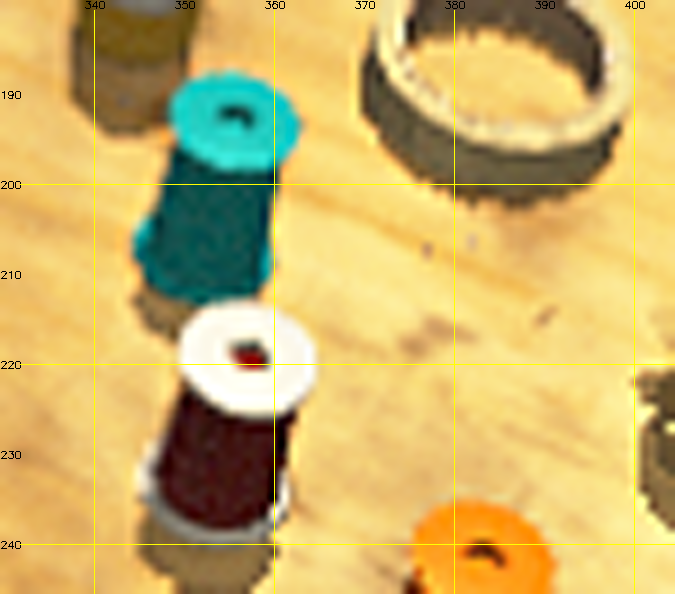

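```bash
cat >> h.py <<'E'
from scipy.optimize import least_squares
F=np.diag([1,-1,-1.])
def proj(c,P,E=None):
    k=vision.calibration(c); E=k['extrinsics'] if E is None else E
    P=np.atleast_2d(P); R=F@E[:3,:3]; t=F@E[:3,3]
    return cv2.projectPoints(P.astype(float),cv2.Rodrigues(R)[0],t,k['mtx'],np.array([k['k1'],0,0,0.]))[0][:,0]
def wristE():
    from scipy.spatial.transform import Rotation as Ro
    T=np.eye(4);T[:3,:3]=Ro.from_euler('xyz',robot.current_eef_rot(),degrees=True).as_matrix();T[:3,3]=robot.current_tool_pos()
    return np.linalg.inv(T@vision.calibration('wrist')['T_tool_cam'])
def onplane(c,uv,z,E=None):
    return least_squares(lambda q:(proj(c,[q[0],q[1],z],E)-uv).ravel(),[.55,0.]).x
def tri(obs):
    r=least_squares(lambda q:np.concatenate([(proj(c,q,E)-uv).ravel() for c,uv,E in obs]),[.55,0,.05]); return r.x,r.fun
def Rz(a): return np.array([[np.cos(a),-np.sin(a),0],[np.sin(a),np.cos(a),0],[0,0,1]])
def carrier(p,P): return Rz(p[2])@np.array(P)/1e3+[p[0],p[1],0]
def gate(p,P): return carrier(p,np.array([115,-85,0])+Rz(p[3])@np.array(P))
E
cat > fit.py <<'E'
from h import *
np.set_printoptions(precision=4,suppress=True)
for n,z,t,s in [('red',.0765,(344.7,173),(357,219.3)),('grey',.068,(167.7,205.5),(199.8,172.5))]:
    print(n,onplane('top',t,z),onplane('scene',s,z),*tri([('top',t,None),('scene',s,None)]))
obs=[(carrier,(120,80,60),(148,160.5),(210.5,142.5)),(carrier,(-120,80,60),(152.5,238),(171.5,186.5)),
(gate,(-228,0,60),(260,197.8),(272.5,202)),(gate,(-160,-14,117),(245,175),(269.5,174)),(gate,(-255,-14,57),(270,199.5),(280.5,209))]
def f(p): return np.concatenate([np.r_[proj('top',g(p,P))[0]-t,proj('scene',g(p,P))[0]-s] for g,P,t,s in obs])
r=least_squares(f,[.5,.1,0,.7],loss='soft_l1'); p=r.x
print(p,np.degrees(p[2:])); print(f(p).reshape(-1,4))
for nm,g,P in [('notch',carrier,(-128,-99,43)),('lip',carrier,(-128,-112,61)),('stop',carrier,(-128,-86,95)),('hinge',carrier,(115,-85,60)),('tab',gate,(-160,-14,105)),('-x-y',carrier,(-120,-80,60))]:
    print(nm,g(p,P),proj('top',g(p,P))[0],proj('scene',g(p,P))[0])
E
python3 fit.py
```

```text
red [ 0.6159 -0.2861] [ 0.6152 -0.2851] [ 0.6154 -0.2855  0.0769] [-0.146   0.1292  0.1857 -0.0599]
grey [0.5246 0.2328] [0.5254 0.2326] [0.5247 0.2325 0.0685] [ 0.0739 -0.0726 -0.1156  0.0185]
[0.5617 0.2119 0.138  0.771 ] [ 7.9047 44.1754]
[[-2.4167 -1.4318 -1.5792 -0.8641]
 [ 0.3444 -0.3044  0.2495  0.3717]
 [ 0.1981 -0.0839  0.4853  1.3493]
 [-0.6373  0.1802  0.2969  0.462 ]
 [ 0.4009  0.1965 -0.1532  0.1612]]
notch [0.4485 0.0962 0.043 ] [215.0845 232.377 ] [219.7738 209.9402]
lip [0.4503 0.0833 0.061 ] [218.9991 230.9097] [223.0036 207.5901]
stop [0.4468 0.1091 0.095 ] [208.7921 230.615 ] [214.5224 197.6466]
hinge [0.6873 0.1435 0.06  ] [199.8166 152.7712] [249.8581 155.5642]
tab [0.6    0.0087 0.105 ] [244.4407 176.3183] [269.7696 177.1462]
-x-y [0.4538 0.1161 0.06  ] [207.6649 229.8221] [215.1626 202.6627]
```

```bash
sed -i 's/^obs=\[/obs=[(carrier,(-128,-86,95),(207.8,230.6),(213.5,197)),(carrier,(-128,-112,61),(217.8,230.3),(222,206.3)),/' fit.py; cat >> fit.py <<'E'
for o in obs: print(o[1],*tri([('top',o[2],None),('scene',o[3],None)]), o[0](p,o[1]))
E
python3 fit.py
```

```text
red [ 0.6159 -0.2861] [ 0.6152 -0.2851] [ 0.6154 -0.2855  0.0769] [-0.146   0.1292  0.1857 -0.0599]
grey [0.5246 0.2328] [0.5254 0.2326] [0.5247 0.2325 0.0685] [ 0.0739 -0.0726 -0.1156  0.0185]
[0.5624 0.2132 0.1308 0.7788] [ 7.4938 44.622 ]
[[ 0.209   0.035   0.4351  0.3612]
 [ 0.4463  0.6933  0.3894  1.0453]
 [-2.583  -1.8643 -1.4722 -1.1383]
 [-0.424  -0.6978 -0.052  -0.1319]
 [ 0.0681 -0.1868  0.4345  1.234 ]
 [-0.783   0.0844  0.2332  0.3556]
 [ 0.2716  0.0875 -0.2022  0.0399]]
notch [0.4484 0.0984 0.043 ] [214.3391 232.4277] [219.1846 209.6762]
lip [0.4501 0.0855 0.061 ] [218.2463 230.9933] [222.3894 207.3453]
stop [0.4467 0.1113 0.095 ] [208.009 230.635] [213.9351 197.3612]
hinge [0.6875 0.144  0.06  ] [199.6647 152.71  ] [249.7786 155.4812]
tab [0.6003 0.0091 0.105 ] [244.2964 176.2235] [269.7063 177.0399]
-x-y [0.4539 0.1183 0.06  ] [206.9242 229.824 ] [214.613  202.3778]
(-128, -86, 95) [0.4463 0.1119 0.0967] [-0.0895  0.088   0.1337 -0.0232] [0.4467 0.1113 0.095 ]
(-128, -112, 61) [0.4514 0.0869 0.064 ] [-0.1256  0.1231  0.1845 -0.0335] [0.4501 0.0855 0.061 ]
(120, 80, 60) [0.6646 0.2982 0.0637] [ 0.2755 -0.2661 -0.4454  0.0788] [0.6709 0.3082 0.06  ]
(-120, 80, 60) [0.4309 0.2747 0.0625] [ 0.0736 -0.0738 -0.1154  0.0144] [0.433  0.2769 0.06  ]
(-228, 0, 60) [ 0.5452 -0.0356  0.0679] [ 0.0118 -0.0112 -0.0167  0.004 ] [ 0.5475 -0.036   0.06  ]
(-160, -14, 117) [0.5986 0.0075 0.1213] [-0.2585  0.2437  0.3792 -0.0924] [0.6003 0.0091 0.117 ]
(-255, -14, 57) [ 0.5428 -0.0655  0.0559] [ 0.123  -0.1157 -0.171   0.042 ] [ 0.542  -0.0659  0.057 ]
```

```bash
python3 - <<'E'
from h import *
np.set_printoptions(precision=3,suppress=True)
for y in (51,-129): print(y,robot.inverse_kinematics([.6154,-.2855,.2],[180,0,y]))
for y in (7.5,-172.5): print(y,robot.inverse_kinematics([.61,.21,.2],[180,0,y]))
for a in (0,.4,.78):
  P=gate([.5624,.2132,.1308,a],(-160,-14,105))
  for y in (0,180): print(a,P,y,robot.inverse_kinematics(P,[180,0,7.5+np.degrees(a)+y]))
y=51 if robot.inverse_kinematics([.6154,-.2855,.2],[180,0,51]) is not None else -129
robot.move_to([.6154,-.2855,.2],[180,0,y])
im=vision.grab_frame('wrist');np.save('pics/w1.npy',im);save('w1',im)
print(robot.current_time_s(),robot.current_tool_pos(),robot.current_eef_rot())
E=wristE()
for d in recognise('spool_red','wrist'): print(d)
print('pred',proj('wrist',[[.6154,-.2855,.0765],[.6154,-.2855,.0025]],E))
E
```

```text
51 [ -5.846  44.507  57.798  69.214 -36.579  84.482   7.789]
-129 [ 53.144  47.678 -61.92   66.138  40.77   87.369 140.269]
7.5 [-42.638  33.999  36.748  75.515 -20.089  76.912 -88.645]
-172.5 [-30.079  31.039  15.383  74.92   -8.137  75.101  82.791]
0 [0.531 0.109 0.105] 0 [-40.568  27.245  36.693 100.4   -18.7    58.563 -79.531]
0 [0.531 0.109 0.105] 180 [-28.35   24.647  19.738  99.939  -9.659  57.078  92.496]
0.4 [0.557 0.051 0.105] 0 [-36.736  30.453  41.744  97.767 -22.794  60.581 -47.085]
0.4 [0.557 0.051 0.105] 180 [-22.617  26.616  21.244  97.229 -11.009  58.214 122.818]
0.78 [0.6   0.009 0.105] 0 [-32.233  36.238  45.163  90.845 -27.644  64.617 -18.34 ]
0.78 [0.6   0.009 0.105] 180 [-14.955  30.72   18.036  90.136 -10.438  60.805 148.008]
4.2917 [ 0.616 -0.284  0.2  ] [-179.984   -0.041   51.11 ]
{'rect': [292.4, 263.3, 42.3, 65.0], 'p': 0.86}
pred [[260.522 193.415]
 [260.621 174.437]]
```

View pics/w1.png

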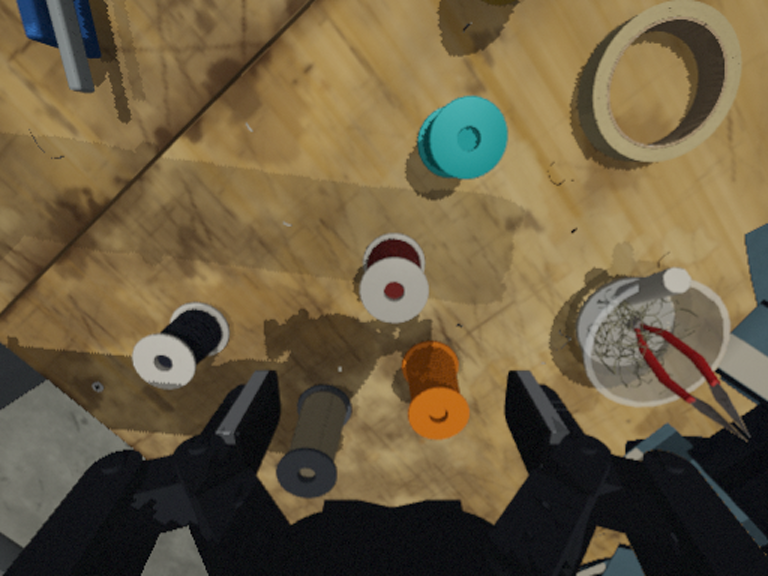

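The wrist view puts the red spool's top at px (262.7,193.3), against (260.5,193.4) predicted. It's within 2 mm, and the path down between the neighbours is clear.

```bash
python3 - <<'E'
from h import *
np.set_printoptions(precision=3,suppress=True)
O=robot.current_eef_rot()
E=wristE(); print(onplane('wrist',(262.7,193.3),.0765,E))
print(robot.line_to([.6154,-.285,.05],[180,0,51],velocity=.12,f_stop=8))
fingers.gripper_to(0.0,force=40)
print(robot.current_finger_gap(),robot.current_contact_force())
robot.line_to([.6154,-.285,.22],velocity=.2)
print(robot.current_finger_gap(),robot.current_contact_force(),robot.current_tool_pos(),robot.current_time_s())
im=vision.grab_frame('wrist');save('w2',im)
E
```

```text
[ 0.617 -0.287]
False
0.5745304681750505 [-0.247 -0.264  1.17 ]
0.5742873962220376 [ 0.076 -0.591 -1.406] [ 0.615 -0.284  0.218] 7.1667
```

View pics/w2.png

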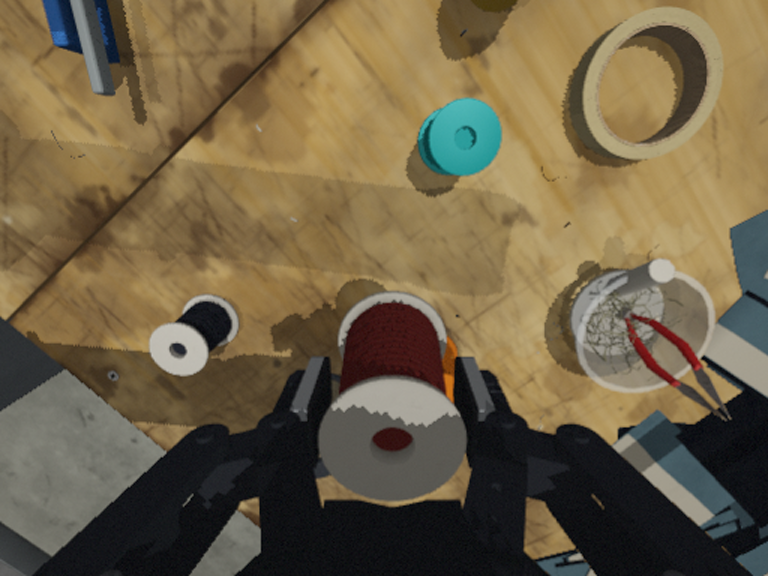

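```bash
python3 - <<'E'
from h import *
np.set_printoptions(precision=3,suppress=True)
p=[.5624,.2132,.1308,.7788]
T=carrier(p,(51,0,0)); print(T)
robot.move_to([T[0],T[1],.26],[180,0,7.5])
E=wristE();im=vision.grab_frame('wrist');np.save('pics/w3.npy',im);np.save('pics/E3.npy',E);save('w3',im)
print(robot.current_time_s(),robot.current_finger_gap(),robot.current_tool_pos())
for P in [(120,80,60),(-120,80,60),(-120,-80,60),(-128,-86,95),(-112,72,60),(112,72,60),(112,-80,60)]: print(P,proj('wrist',carrier(p,P),E)*1.5)
print('grey',proj('wrist',[.5247,.2325,.068],E)*1.5)
E
```

```text
[0.613 0.22  0.   ]
9.1083 0.5763234133062153 [0.613 0.218 0.26 ]
(120, 80, 60) [[286.138 175.586]]
(-120, 80, 60) [[307.9   429.436]]
(-120, -80, 60) [[470.56  428.917]]
(-128, -86, 95) [[483.904 461.41 ]]
(-112, 72, 60) [[315.501 422.597]]
(112, 72, 60) [[297.111 186.035]]
(112, -80, 60) [[488.582 185.478]]
grey [[361.849 355.882]]
```

View pics/w3.png

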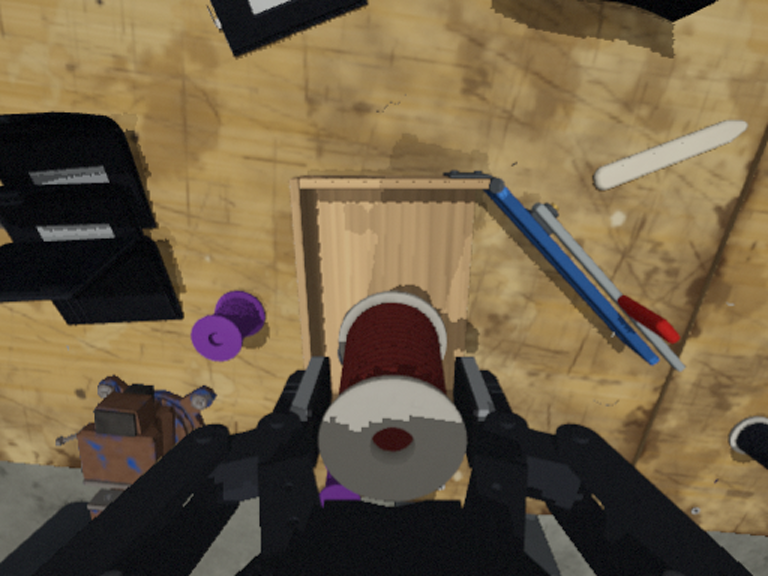

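The carrier rim (left corner (292,179), right end (490,178), in display px) agrees with the prediction within about 4 mm. Its +x half is empty, so I'll lower the spool there.

```bash
python3 - <<'E'
from h import *
np.set_printoptions(precision=3,suppress=True)
print(robot.line_to([.611,.217,.062],[180,0,7.5],velocity=.15,f_stop=12))
print(robot.line_to([.611,.217,.051],velocity=.03,f_stop=4),robot.current_tool_pos(),robot.current_contact_force())
fingers.gripper_to(.8)
robot.line_to([.611,.217,.20],velocity=.2)
E=wristE();im=vision.grab_frame('wrist');np.save('pics/w4.npy',im);np.save('pics/E4.npy',E);save('w4',im)
print(robot.current_time_s(),robot.current_tool_pos())
im=vision.grab_frame('top');np.save('pics/top4.npy',im);im=vision.grab_frame('scene');np.save('pics/scene4.npy',im)
E
python3 crop.py pics/scene4.npy 165 135 130 95 6 pics/e.png
python3 crop.py pics/top4.npy 140 145 135 100 6 pics/f.png
```

```text
False
True [0.612 0.217 0.054] [ 0.547 -0.09   4.399]
12.175 [0.61  0.217 0.198]
```

View pics/w4.png

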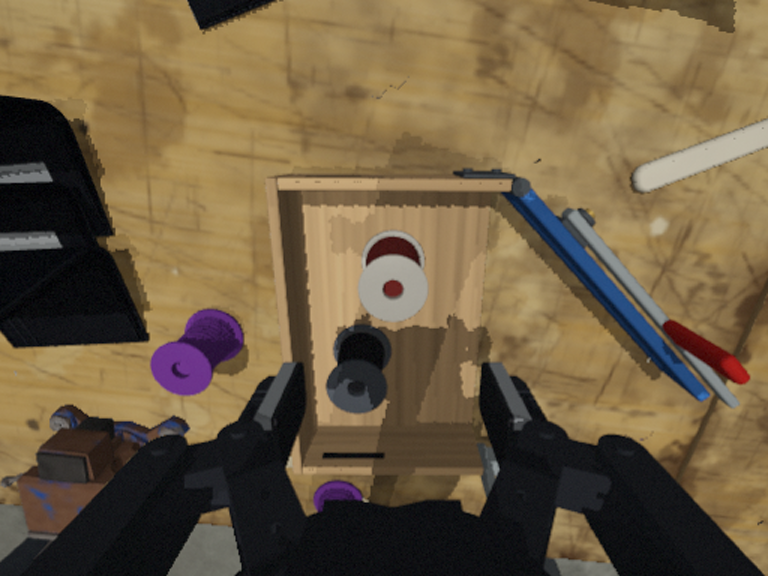

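View pics/e.png

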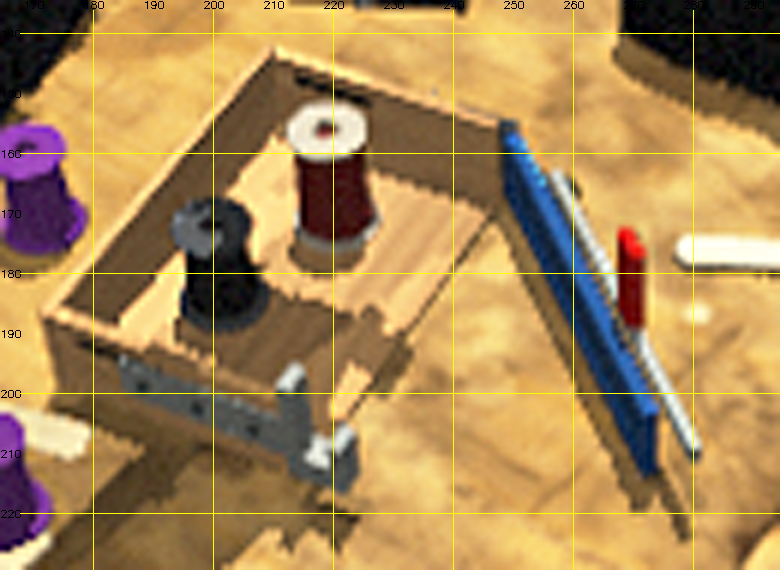

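The red spool stands upright next to the grey one, with its top at display px (393,289) and nothing else disturbed. I'll refit the carrier and gate using all three cameras.

```bash
cat > fit2.py <<'E'
from h import *
np.set_printoptions(precision=4,suppress=True)
E4=np.load('pics/E4.npy')
obs=[(carrier,(-128,-86,95),(207.8,230.6),(213.5,197),None),(carrier,(-128,-112,61),(217.8,230.3),(222,206.3),None),(carrier,(120,80,60),(148,160.5),(210.5,142.5),(268/1.5,179/1.5)),
(carrier,(112,72,60),None,None,(279/1.5,190/1.5)),
(carrier,(-120,80,60),(152.5,238),(171.5,186.5),(287/1.5,473/1.5)),
(gate,(-228,0,60),(260,197.8),(272.5,202),(703/1.5,393/1.5)),(gate,(-160,-14,117),(245,175),(269.5,174),(740/1.5,369/1.5)),(gate,(-255,-14,57),(270,199.5),(280.5,209),(734/1.5,402/1.5)),(gate,(-50,-14,57),None,None,(570/1.5,212/1.5))]
def f(p,sep=False):
    r=[]
    for g,P,t,s,w in obs:
        X=g(p,P)
        for c,uv,E in (('top',t,None),('scene',s,None),('wrist',w,E4)):
            r.append((0,0) if uv is None else proj(c,X+([p[4],p[5],0] if c=='wrist' else 0),E)[0]-uv)
    r=np.array(r); return r if sep else np.r_[r.ravel(),p[4]*300,p[5]*300]
r=least_squares(f,[.56,.21,.13,.77,0,0],loss='soft_l1'); p=r.x
if __name__=='__main__':
    print(p,np.degrees(p[2:4])); print(f(p,True).reshape(-1,6).round(1))
    print('tab',gate(p,(-160,-14,105)),'notch',carrier(p,(-128,-99,43)),'hinge',carrier(p,(115,-85,60)))
    print('red wrist',onplane('wrist',(393/1.5,289/1.5),.080,E4))
E
python3 fit2.py
```

```text
[ 0.5613  0.2137  0.1381  0.7799  0.0009 -0.0005] [ 7.9107 44.6847]
[[ 0.3  0.1  0.5  0.5  0.   0. ]
 [ 0.6  0.7  0.5  1.1  0.   0. ]
 [-3.  -1.3 -2.  -1.  -5.3 -2.3]
 [ 0.   0.   0.   0.  -3.4 -1.1]
 [-0.3 -0.2 -0.2  0.2  4.3  0.6]
 [-0.  -0.5  0.5  1.   1.1  2.4]
 [-1.  -0.1  0.2  0.2 -2.1 -0.4]
 [ 0.2 -0.3 -0.  -0.2  1.   1.5]
 [ 0.   0.   0.   0.   6.8  5.7]]
tab [0.6009 0.0097 0.105 ] notch [0.4482 0.098  0.043 ] hinge [0.6869 0.1453 0.06  ]
red wrist [0.612  0.2157]
```

```bash
cat >> fit2.py <<'E'
def tcp(a,b,pp=None):
    pp=np.array(p if pp is None else pp,float).copy(); pp[3]=a
    P=(-50-110*np.cos(b)+55*np.sin(b),-14,50+55*np.cos(b)+110*np.sin(b))
    return gate(pp,P),[180,0,float(np.degrees(pp[2]+a))]
E
python3 - <<'E'
from fit2 import *
q,o=tcp(p[3],0); print(q,o)
robot.move_to([q[0],q[1],.19],o)
E=wristE();im=vision.grab_frame('wrist');np.save('pics/w5.npy',im);np.save('pics/E5.npy',E);save('w5',im)
print(robot.current_time_s(),robot.current_tool_pos(),robot.current_eef_rot())
for P in [(-160,-14,117),(-148,-14,117),(-172,-14,117),(-255,-14,57),(-228,0,60),(-228,-5,60),(0,0,60)]: print(P,proj('wrist',gate(p,P),E)[0]*1.5)
E
```

```text
[0.6009 0.0097 0.105 ] [180, 0, 52.59538764815974]
13.3083 [0.6012 0.0117 0.1895] [-179.9473   -0.0215   52.7117]
(-160, -14, 117) [391.5792 320.3121]
(-148, -14, 117) [391.5838 299.4703]
(-172, -14, 117) [391.5747 340.4096]
(-255, -14, 57) [391.5948 404.2768]
(-228, 0, 60) [372.4737 375.2418]
(-228, -5, 60) [379.3048 375.2441]
(0, 0, 60) [366.049    8.9203]
```

View pics/w5.png

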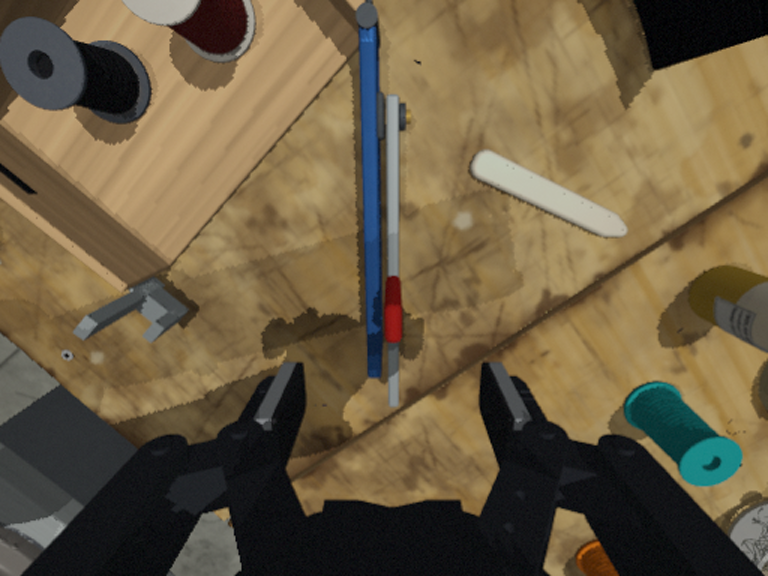

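The prediction matches closely: tab top at (394,320) against (391.6,320), hinge (367,12) against (366,9), and bar tip (394,403) against (391.6,404). I'll check the keeper in this view, then grip.

```bash
python3 - <<'E'
from fit2 import *
E=np.load('pics/E5.npy')
for P in [(112,-80,6),(-112,-80,6),(-120,-80,60),(-128,-86,95),(-128,-112,61)]: print(P,proj('wrist',carrier(p,P),E)[0]*1.5)
q,o=tcp(p[3],0)
q[:2]+=0.001*np.array([np.sin(np.radians(o[2])),-np.cos(np.radians(o[2]))])
print(robot.line_to(q,o,velocity=.12,f_stop=8))
fingers.gripper_to(0,force=25)
print(robot.current_finger_gap(),robot.current_tool_pos(),robot.current_contact_force())
for b in (.12,.25):
    q,o=tcp(p[3],b); print(robot.line_to(q,o,velocity=.06,f_stop=15),robot.current_contact_force(),robot.current_tool_pos(),q)
E=wristE();im=vision.grab_frame('wrist');save('w6',im)
im=vision.grab_frame('scene');np.save('pics/s6.npy',im)
print(robot.current_time_s())
E
python3 crop.py pics/s6.npy 165 115 130 100 6 pics/g.png
```

```text
(112, -80, 6) [362.509   34.3187]
(-112, -80, 6) [171.1234 263.3066]
(-120, -80, 60) [122.6641 291.962 ]
(-128, -86, 95) [ 86.977  326.3689]
(-128, -112, 61) [155.0135 330.4834]
False
0.11352839671446872 [0.6015 0.0094 0.1053] [-1.9584 -0.0985  2.2452]
False [-0.4903  0.0694 -1.486 ] [0.6055 0.0159 0.1179] [0.6054 0.0156 0.1178]
False [-0.2745  1.1315 -1.5087] [0.6119 0.0241 0.1311] [0.6112 0.0232 0.1305]
15.6417
```

View pics/w6.png

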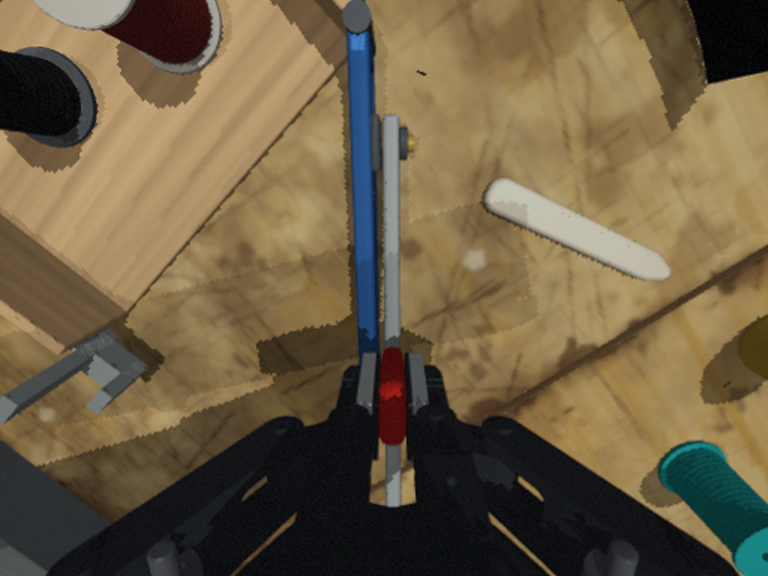

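View pics/g.png

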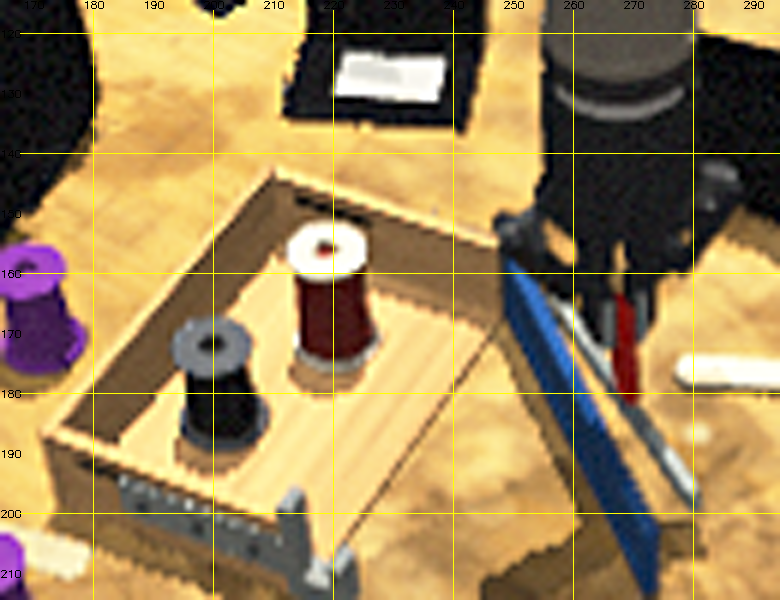

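The tab is gripped and the bar tip has clearly risen, with low forces. The keeper and floor edge in the previous view also matched the fit, so I'll swing the gate.

```bash
python3 - <<'E'
from fit2 import *
for a in (.65,.5,.35,.22,.13):
    q,o=tcp(a,.27); s=robot.line_to(q,o,velocity=.08,f_stop=15)
    print(a,s,robot.current_contact_force(),robot.current_tool_pos()-q,robot.current_finger_gap())
    if s: break
im=vision.grab_frame('scene');np.save('pics/s7.npy',im)
im=vision.grab_frame('wrist');save('w7',im)
print(robot.current_time_s())
E
python3 crop.py pics/s7.npy 165 115 130 100 6 pics/g2.png
```

```text
0.65 False [ 0.6735  1.8047 -5.5333] [-0.      0.0001 -0.0004] 0.11379434831372862
0.5 False [ 1.1569  1.6064 -5.9663] [ 0.0004 -0.0001 -0.0001] 0.11186143561379701
0.35 False [ 0.6967  1.8113 -7.484 ] [ 0.0007 -0.0004  0.    ] 0.11136895507433608
0.22 False [ 1.7559  1.1002 -6.7716] [ 0.0009 -0.0007  0.0002] 0.10916937868072402
0.13 False [ 1.7924  1.0559 -6.603 ] [ 0.001  -0.0011  0.0003] 0.10845636333227988
17.65
```

View pics/g2.png

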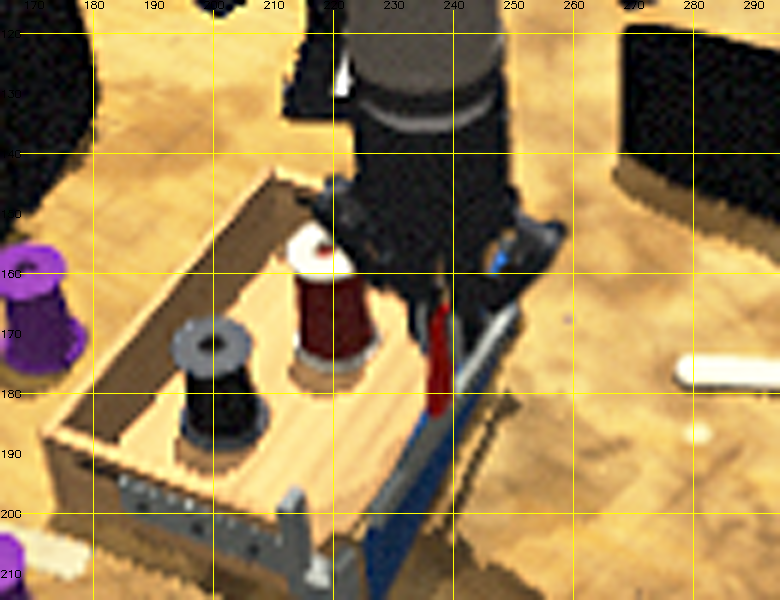

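View pics/w7.png

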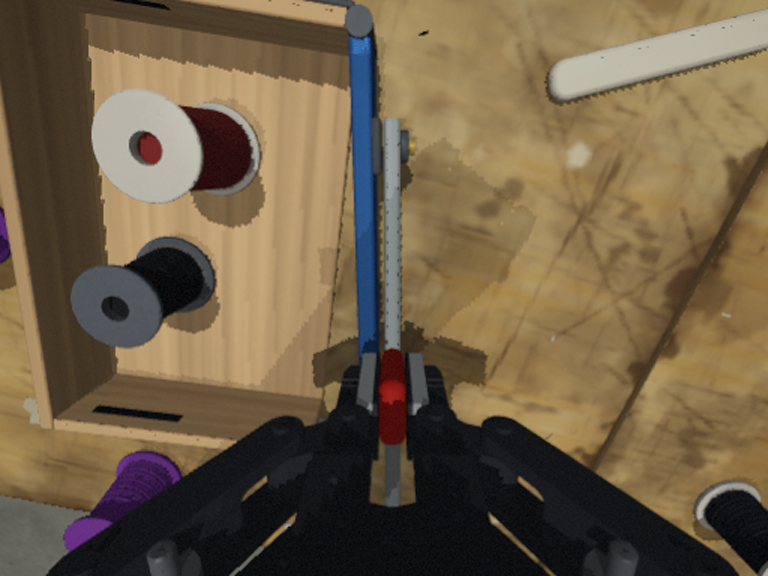

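Both spools are still standing and the bar is up at about 0.1 rad from shut. I'll close the last part slowly, watching the force.

```bash
python3 - <<'E'
from fit2 import *
for a in (.06,.02,0,-.01,-.02,-.03):
    q,o=tcp(a,.27); s=robot.line_to(q,o,velocity=.03,f_stop=7)
    print(a,s,robot.current_contact_force(),robot.current_tool_pos()-q)
    if s: break
im=vision.grab_frame('scene');np.save('pics/s8.npy',im)
im=vision.grab_frame('wrist');save('w8',im)
print(robot.current_time_s())
E
python3 crop.py pics/s8.npy 165 115 130 100 6 pics/g3.png
```

```text
0.06 False [ 3.8663 -0.9972 -6.527 ] [ 0.0007 -0.0005  0.0002]
0.02 False [ 5.3014 -0.5103 -7.6375] [ 0.0007 -0.0005  0.0002]
0 False [ 5.3707  0.0196 -7.8615] [ 0.0007 -0.0006  0.0002]
-0.01 False [ 5.0464  0.491  -7.1188] [ 0.0007 -0.0007  0.0002]
-0.02 False [ 7.029  -2.3599 -8.7887] [ 0.001  -0.0019  0.0002]
-0.03 False [ 6.4504 -4.7742 -9.0685] [ 0.0013 -0.0033  0.0003]
19.575
```

View pics/g3.png

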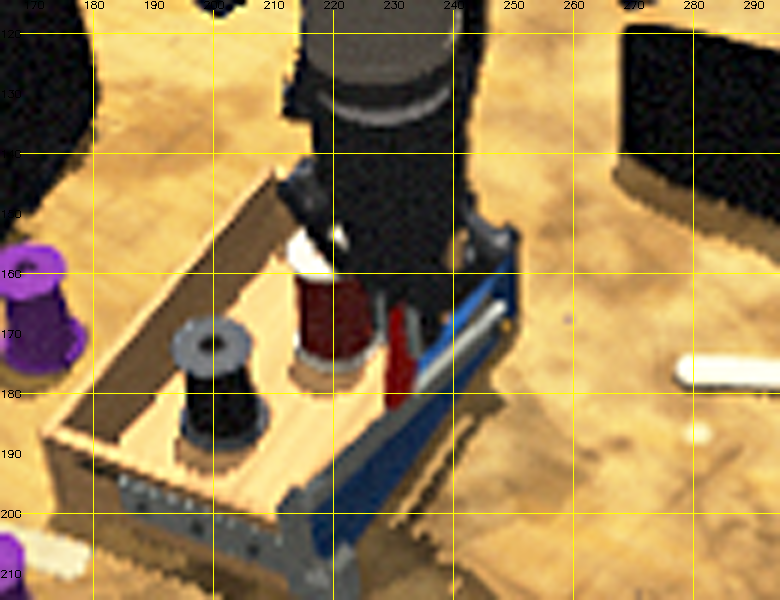

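View pics/w8.png

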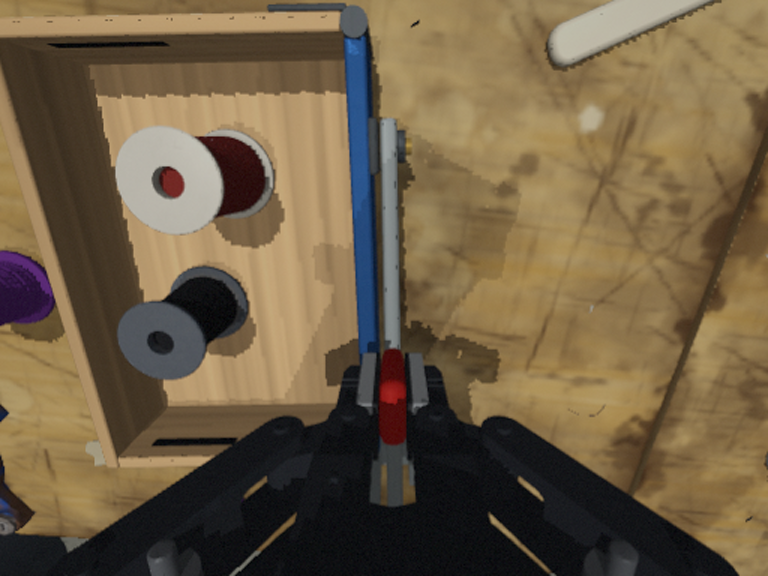

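The stop was met at a commanded angle of about -0.012, and the scene view shows the bar above the keeper with the gate shut. I'll lower the bar into the notch and release.

```bash
python3 - <<'E'
from fit2 import *
for b in (.27,.18,.1,.04,.01):
    q,o=tcp(-.014,b); s=robot.line_to(q,o,velocity=.04,f_stop=12)
    print(b,s,robot.current_contact_force(),robot.current_tool_pos()-q)
    if s: break
im=vision.grab_frame('scene');np.save('pics/s9.npy',im)
im=vision.grab_frame('wrist');save('w9',im)
print(robot.current_time_s())
E
python3 crop.py pics/s9.npy 165 115 130 100 6 pics/g4.png
```

```text
0.27 False [ 5.4163 -0.4137 -7.6947] [ 0.0008 -0.0012  0.0002]
0.18 False [ 3.4865 -1.7894 -2.6665] [ 0.0003 -0.0012  0.0005]
0.1 False [ 2.2448 -4.4348 -0.9084] [-0.0007 -0.0013 -0.0004]
0.04 False [ 1.4633 -4.5762 -0.8864] [-0.001  -0.0013 -0.0007]
0.01 False [ 1.1203 -5.4248  2.1793] [-0.0008 -0.0013 -0.0003]
21.3333
```

View pics/g4.png

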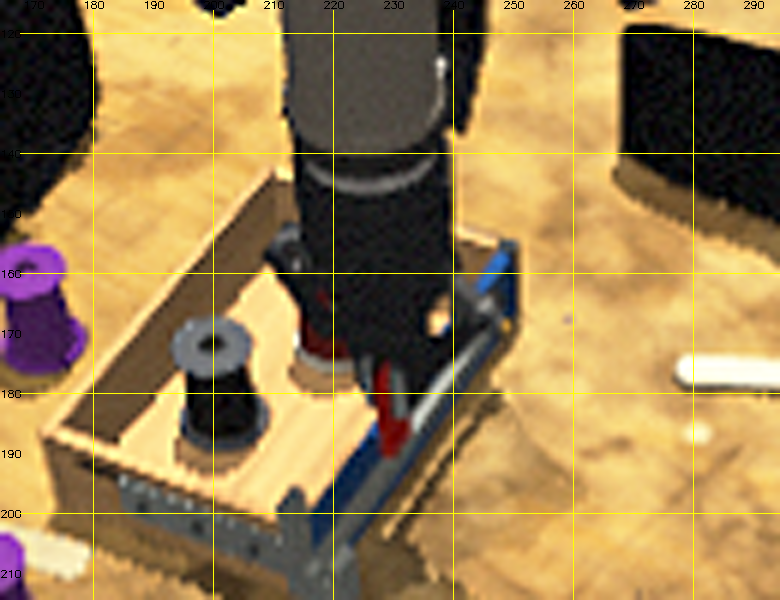

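```bash
python3 - <<'E'
from fit2 import *
fingers.gripper_to(.6)
q=robot.current_tool_pos(); q[2]=.21; robot.line_to(q,velocity=.15)
E=wristE();im=vision.grab_frame('wrist');save('w10',im)
robot.move_to([.5,-.2,.28],[180,0,20]); robot.pause(.5)
for c in('scene','top'): np.save(f'pics/{c}10.npy',vision.grab_frame(c))
print(robot.current_time_s(),robot.current_contact_force())
pp=p.copy();pp[3]=0
for P in [(-255,-14,57),(-160,-14,117),(-228,0,60)]: print(P,proj('scene',gate(pp,P))[0],proj('top',gate(pp,P))[0],proj('wrist',gate(pp,P),E)[0]*1.5)
E
python3 crop.py pics/scene10.npy 165 135 130 95 6 pics/e10.png
python3 crop.py pics/top10.npy 140 145 135 100 6 pics/f10.png
```

```text
24.525 [0.4424 0.6704 0.2377]
(-255, -14, 57) [216.9562 209.6514] [214.5564 235.9681] [396.2564 388.4289]
(-160, -14, 117) [230.1589 175.6219] [208.243  199.6524] [395.6367 305.3052]
(-228, 0, 60) [217.1412 201.4389] [208.457  227.3147] [377.928  360.7751]
```

View pics/e10.png

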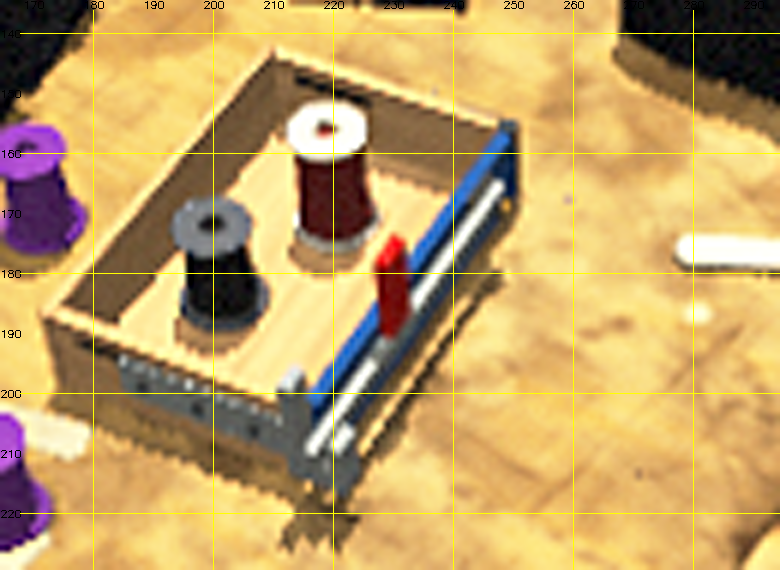

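View pics/f10.png

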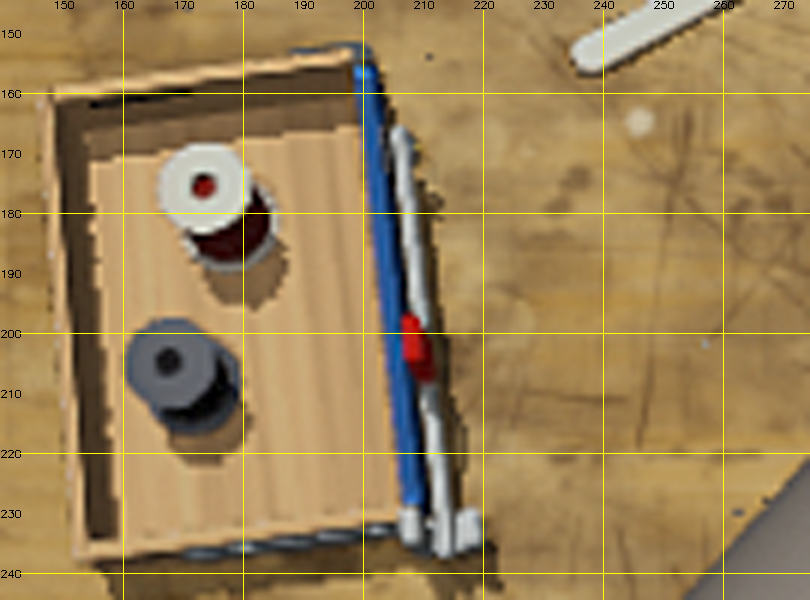

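View pics/w10.png

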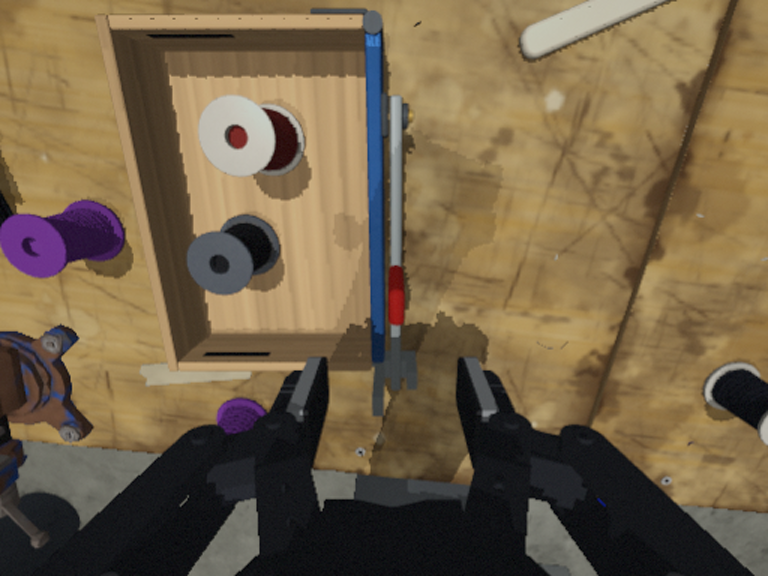

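The bar tip sits between the lip and the stop at scene px (216.5,209.5), against (217,209.7) predicted for fully down. The tab top agrees at (230,175). Both spools stand and the arm is clear, so I'll hand it in.

```bash
python3 -c "
from h import *
print(workorder.close_job(),robot.current_time_s())"
```

```text
the job is handed in; nothing more can be done
the job is handed in; nothing more can be done
```

The red spool is standing upright in the carrier beside the grey one. The gate is shut and the latch bar has dropped into the keeper notch. I handed the job in at about 24.5 s with the arm clear; no verdict was reported.

- **Spool:** I put it down about 85 mm from the grey spool and let go when it touched the floor. Later pictures show both spools upright and the grey one unmoved.
- **Gate and latch:** I gripped the red tab, raised the bar about 0.27 rad and swung the gate to its stop. Then I lowered the bar into the notch and let go.
- **Last checks:** In the last scene picture the bar tip and tab top were within about 1 px of where they should be with the gate shut and the bar down. The highest tool force I read was about 12 N. In the last wrist view the black spool and one purple spool are standing. I took no last close look at the cream, orange and turquoise ones.
- **One disagreement:** The carrier's far (+x, +y) corner measured up to about 1 cm off the fitted pose. The hinge, tab and keeper agreed within about 3 mm, so I relied on those.

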